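Turn the mixing pot over onto the scale

ROBOT

A 6-joint arm with a two-finger parallel gripper is mounted at the origin on the work surface. World frame = base frame: x ahead of the robot, y to its left, z up, the work surface at z = 0. Lengths are in m, angles in rad, forces in N, time in s.
With the tool pointing down it reaches from about 0.425 to 0.95 m from the base axis. Payload 3.5 kg.
Tool frame: the origin (TCP) lies midway between the tips of the shut fingers; the grasp point (between the pads) lies 19 mm behind it; z points along the fingers, y is the line along which they close (so a half turn about z gives the same grasp; the last joint's range is limited). The gripper opens to 85 mm and grips with 20 to 120 N. Pads are 22 mm wide; open, the fingers measure 114 mm over their backs; the gripper's body (76 mm by 85 mm) begins 54 mm behind the grasp point. The pads swing forward as they close: fully open they stand 13 mm farther back than shut.
Start: joints at [0.961, 0.286, 1.577, -0, 1.279, -0.15], TCP at [0.3, 0.605, 0.208] pointing down, gripper open.
Joint ranges: [-2.77, 2.77], [-0.9, 2.22], [0.21, 2.48], [-1.53, 4.67], [0.24, 2.81], [-2.84, 2.84]. Speed limits (rad/s): [2.79, 2.79, 3.14, 3.14, 3.14, 3.14].

INTERFACE

Orientations are given as a unit quaternion [x, y, z, w].
In Python, from plant import ctrl gives the robot as it stands.
- The arm moves only by the tool move_arm, never from a script. Its argument "plan" is a list of rows, each an object of numbers: "x", "y", "z": the shift along the tool's x, y, z in m; "yaw": the turn about the tool's z in rad; "fingers": the closure, from 0 (fully open) to 1 (shut). In form: [{"x": .., "y": .., "z": .., "yaw": .., "fingers": ..}, ...]. A call has 1 to 5 rows; each row is the pose to reach, as a shift and turn from the pose commanded when the call began, along the tool's axes at that moment; what a row does not reach only later rows make up. A row lasts 1/10 s, in which the tool goes at most 50 mm and 8.59 degrees, less where a joint would pass 70% of its speed; a pose out of reach is approached as far as the arm can. A call with a gripper value outside its range is refused whole. The fingers move at their own pace and stop on an object; "force" is the grip in N (left out, the last holds). Time passes only in rows, so rows that repeat a pose let the fingers close. It gives the time, the measured TCP pose, the force, the opening and the grip force at its end, in the units of the state.
- ctrl.get_state(): the state, without advancing time (a new reading comes with each control period).
- ctrl.read_camera(name): name is "side" or "top"; returns the picture (384x512x3 uint8, red, green, blue); there is no depth.
- ctrl.camera_model(name): a dict with "intrinsics" (3x3 intrinsics, pixels), "cam_to_world" (4x4, takes a point from camera to world coordinates). Camera axes: x right, y up, looking along -z (the intrinsics and any distortion apply to the point x, -y, -z); pixel columns grow to the right and rows downward; lengths in m; the calibration is good to about 2 mm. A picture is of the moment at which its call begins. camera_model takes no time and is no camera call.
- ctrl.sign_off(): hands the job in; it is judged then, once.
The state is a dict: "time": time; "qpos": joint angles; "dq": joint speeds; "joint_efforts": joint torques, N m; "eef_pos": TCP position; "tcp_rot": TCP orientation; "contact_force": force on the tool from outside, world axes, zero at the start; "wrist_torque": the same for the moment, N m; "opening": opening from 0.0 (shut) to 1.0 (fully open); "finger_force": force on a finger pad.
Only numpy, scipy, OpenCV 4.12 (cv2) and the standard library are available. Lean on these libraries where they do the work, as an engineer would, in place of code of your own. Each camera call takes 0.05 s, during which the arm holds its last target. There are 200 camera calls.

TASK

The square grey mixing pot stands upside down on the bench. Turn it over and stand it mouth up in the middle of the weighing scale's round pan, ready for weighing out. Set it down gently, the scale is delicate, and leave the other things on the bench where they are.

Things in the scene. Friction and masses are not known exactly. Their poses are not given: they have to be found in the camera images.
- pot: the mixing pot: open square pot of grey plastic, 60 x 60 mm outside, 95 mm tall, straight walls 3.5 mm thick, about 0.1 kg; it starts upside down (mouth on the bench). Origin: centre of its mouth, in the plane of the rim; its z axis points from the mouth to the closed bottom (so z is up at the start and down when the pot is mouth up), x and y are square to its side walls
- pot_bottom (a point): centre of the outer face of the pot's closed bottom, 95 mm from the mouth; axes as the pot's
- scale_pan (a point): centre of the top face of the scale's round steel pan, 140 mm across and 50 mm above the bench; z up, -x towards the scale's display. The scale is a flat white box 205 mm (x) by 150 mm (y), 38 mm tall, from 132 mm in front of the pan's centre (display side) to 72 mm behind it; it is fixed to the bench and the pan does not sink
- cup_low: empty round paper cup standing mouth down, 72 mm wide at the mouth, 85 mm tall. Origin: centre of its mouth, on the bench. A bystander
- cup_left: round white paper cup full of small grey parts, mouth up, 86 mm wide at the mouth, 110 mm tall. Origin: centre of its underside. A bystander
- cup_back: round white paper cup full of small grey parts, mouth up, 96 mm wide at the mouth, 120 mm tall. Origin: centre of its underside. A bystander
- winch: grey model winch: a drum 50 mm tall on an 85 x 55 mm base plate. Origin: centre of its underside. A bystander
- winch2: a second grey model winch, same size as the first. Origin: centre of its underside. A bystander
- gun: grey model gun house, 75 x 60 mm, 50 mm tall, with two thin barrels reaching 130 mm from its centre. Origin: centre of its underside. A bystander
- brush: paint brush lying on the bench. A bystander
There are look-alikes about, which are no part of the job. What is shaped like the pot but purple or red is not meant.

How it is judged:
At the end, for the whole second after the job is handed in: The pot stands mouth up (within 6 degrees of upright) on the scale's pan, its bottom flat on the pan (within 6 mm of the pan's height) and its centre within 28 mm of the pan's centre, at rest (angle between pot's own z axis and vertical above 3.04 rad and horizontal distance between pot_bottom and scale_pan below 0.028 m and z of pot_bottom in the frame of scale_pan between -0.006 and 0.006 m and linear speed of pot below 0.02 m/s and angular speed of pot below 0.15 rad/s); the robot touches nothing.
It fails at once if the pot is dropped or swung onto the scale: it moves faster than 0.5 m/s while its bottom is less than 30 mm above the pan (horizontal distance between pot_bottom and scale_pan below 0.09 m and z of pot_bottom in the frame of scale_pan below 0.03 m and linear speed of pot above 0.5 m/s).
It fails at once if the scale or its pan is struck or pressed with more than 40 N, by the pot or by anything else (contact force between anything else and scale above 40 N).
It fails at once if another thing on the bench is moved by more than 40 mm (distance of any of cup_low, cup_left, cup_back, winch, winch2, gun, brush from where it was at the start of the episode above 0.04 m).
It also fails if it takes over 61 s, if anything falls off the work surface, if the arm or the gripper's body presses on something with over 40 N, if the wrist force passes 120 N, or if a joint passes its speed limit or range.

## Working session

There is one attempt and no reset: what is moved stays moved. The work goes in short steps, Python scripts to look and compute and a tool call to move; the robot and the scene stay as the last step left them, time stands still between calls to the robot, and variables do not carry over. Pictures are saved under pics/ and viewed, at most 10 in all, crops included, and the job is handed in when it is done.

Besides the shell and the picture viewer there is one more tool, called after "Emit:" by a JSON object that holds its "api" and its "payload", one argument or row to a line. move_arm: Moves the arm, as the interface text tells. Its arguments: {"type":"object","properties":{"plan":{"type":"array"},"force":{"type":"number"}},"required":["plan"]}

```bash
ls; mkdir -p pics; python3 - <<'E'
from plant import ctrl
import cv2
for n in("side","top"):
    cv2.imwrite(f"pics/{n}0.png",ctrl.read_camera(n)[:,:,::-1]); m=ctrl.camera_model(n); print(n,m)
print(ctrl.get_state())
E
```

```text
pics
side {'intrinsics': array([[430.00689885,   0.        , 252.47895932],
       [  0.        , 430.00689885, 191.89564686],
       [  0.        ,   0.        ,   1.        ]]), 'cam_to_world': array([[ 0.8180195 ,  0.38080966, -0.43107783, -0.00208103],
       [-0.57502382,  0.5594601 , -0.59695226, -0.78051061],
       [ 0.01384566,  0.73619862,  0.6766239 ,  1.00270747],
       [ 0.        ,  0.        ,  0.        ,  1.        ]])}
top {'intrinsics': array([[403.48895262,   0.        , 259.75286181],
       [  0.        , 403.48895262, 191.0722704 ],
       [  0.        ,   0.        ,   1.        ]]), 'cam_to_world': array([[ 0.0204727 ,  0.99923427, -0.03334282,  0.53603778],
       [-0.99968957,  0.01998558, -0.01487771,  0.00688642],
       [-0.01419994,  0.03363705,  0.99933323,  1.30107053],
       [ 0.        ,  0.        ,  0.        ,  1.        ]])}
{'time': 0.1, 'qpos': array([ 9.61000389e-01,  2.87098745e-01,  1.57802817e+00,  1.84140706e-05,
        1.27857880e+00, -1.49989501e-01]), 'dq': array([-0.00048122, -0.00041501, -0.00421313,  0.00033904, -0.00128878,
        0.00057685]), 'joint_efforts': array([ 1.91919804e-03, -4.07296193e+01, -2.93699813e+01, -1.91319771e-05,
        3.41080333e-03, -2.10016111e-05]), 'eef_pos': array([0.29914339, 0.60438614, 0.2071724 ]), 'tcp_rot': array([ 2.27885754e-01,  9.73687304e-01, -9.77937918e-04, -3.99969752e-04]), 'contact_force': array([-0.13946047, -0.7055534 , -0.19262184]), 'wrist_torque': array([0.03946552, 0.01688103, 0.01542159]), 'finger_force': 0.0, 'opening': 1.0006092611477}
```

View pics/side0.png

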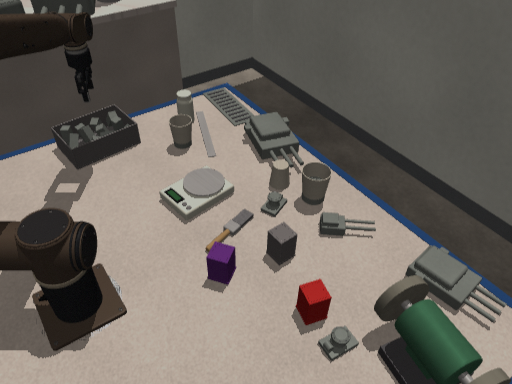

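View pics/top0.png

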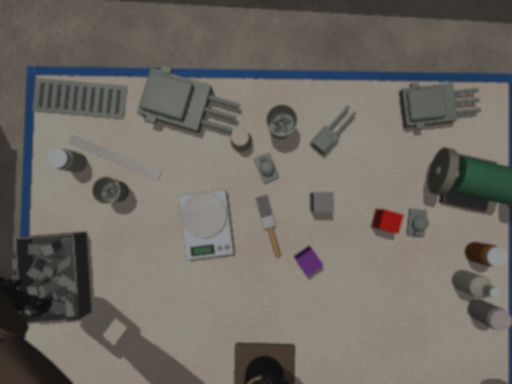

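Candidates for the pot:
- Grey square block: side (282,243), top (322,205).
- Purple look-alike: side (222,263), top (309,262).
- Red look-alike: side (313,302), top (388,221).
- Grey winches and gun: not box-shaped.

By the description, the grey block is the pot. The scale pan is at top (205,215), side (204,183).

Next I'll measure it and check the choice in a crop.

```bash
cat > h.py <<'E'
import numpy as np,cv2
from plant import ctrl
from scipy.spatial.transform import Rotation as R
def ray(n,uv,z):
    m=ctrl.camera_model(n);K=m["intrinsics"];T=m["cam_to_world"]
    uv=np.atleast_2d(uv).astype(float)
    d=np.c_[(uv[:,0]-K[0,2])/K[0,0],-(uv[:,1]-K[1,2])/K[1,1],-np.ones(len(uv))]@T[:3,:3].T
    o=T[:3,3]; return o+d*((z-o[2])/d[:,2])[:,None]
def proj(n,p):
    m=ctrl.camera_model(n);K=m["intrinsics"];T=m["cam_to_world"]
    c=(np.atleast_2d(p)-T[:3,3])@T[:3,:3]
    return np.c_[K[0,0]*c[:,0]/-c[:,2]+K[0,2],K[1,1]*-c[:,1]/-c[:,2]+K[1,2]]
def tool():
    s=ctrl.get_state();return s["eef_pos"],R.from_quat(s["tcp_rot"])
def shift(target,yaw=None):
    "shift in tool axes to a world TCP target; yaw = wanted world heading of tool y"
    p,r=tool();print("t",round(ctrl.get_state()["time"],2),"tcp",p.round(4),"shift",r.inv().apply(np.array(target)-p).round(4))
    y=r.apply([0,1,0]);h=np.arctan2(y[1],y[0])
    print("tool y heading",round(h,3),"x heading",np.round(np.arctan2(*r.apply([1,0,0])[1::-1]),3))
    if yaw is not None: # tool z is down: world turn = -tool yaw
        d=-(yaw-h);print("yaw options",round((d+np.pi/2)%np.pi-np.pi/2,3),"q6",ctrl.get_state()["qpos"][5].round(3))
E
python3 - <<'E'
from h import *
a=ctrl.read_camera("top")
b=ctrl.read_camera("side")
c=np.hstack([cv2.resize(a[150:300,280:430],(400,400),interpolation=2),cv2.resize(b[190:340,200:350],(400,400),interpolation=2)])
cv2.imwrite("pics/crop.png",c[:,:,::-1])
g=cv2.cvtColor(a,cv2.COLOR_RGB2GRAY);hsv=cv2.cvtColor(a,cv2.COLOR_RGB2HSV)
print(a[205,305:345].tolist()[::3]); print(a[185:225,322].tolist()[::3]); print(a[215,170:245:5].tolist(),a[160:270:5,205].tolist())
E
```

```text
[[143, 135, 125], [135, 130, 120], [57, 55, 52], [90, 86, 84], [102, 98, 95], [102, 97, 95], [102, 99, 96], [101, 97, 95], [101, 97, 94], [104, 100, 97], [139, 133, 122], [143, 136, 126], [142, 136, 125], [141, 133, 123]]
[[143, 135, 125], [142, 137, 127], [130, 123, 115], [102, 99, 95], [103, 98, 96], [102, 98, 96], [101, 97, 94], [103, 98, 96], [102, 97, 94], [93, 87, 82], [87, 80, 74], [88, 81, 75], [134, 124, 115], [141, 131, 120]]
[[141, 132, 121], [142, 133, 123], [135, 127, 117], [134, 132, 128], [135, 132, 128], [137, 134, 131], [140, 136, 133], [141, 138, 134], [142, 139, 136], [141, 139, 135], [141, 138, 135], [133, 131, 128], [100, 94, 87], [142, 134, 123], [141, 133, 122]] [[141, 136, 125], [143, 137, 127], [141, 134, 123], [143, 136, 125], [143, 136, 126], [141, 139, 127], [139, 134, 123], [140, 137, 134], [142, 139, 135], [142, 139, 136], [142, 138, 134], [141, 138, 134], [140, 136, 133], [141, 138, 134], [140, 136, 133], [140, 137, 133], [141, 144, 149], [91, 94, 95], [56, 91, 61], [109, 111, 111], [133, 126, 116], [142, 135, 124]]
```

View pics/crop.png

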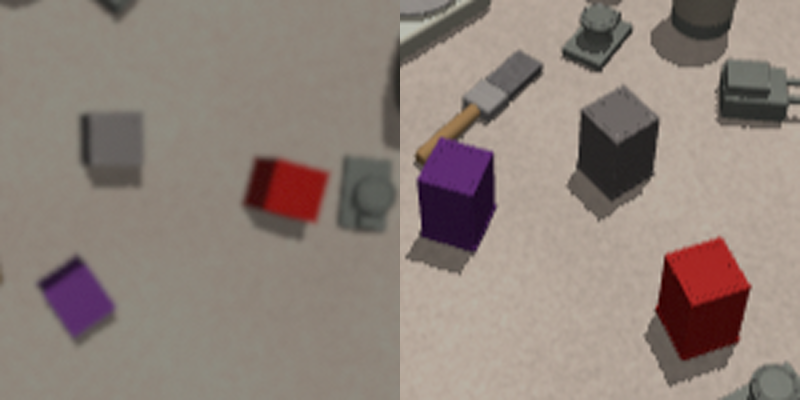

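The crop confirms it: the grey block at top (322,202) is an upside-down pot nearly square to the axes, and the purple and red ones are separate. Next I'll measure its pose, the pan and the neighbours.

```bash
python3 - <<'E'
from h import *
a=ctrl.read_camera("top").astype(int)
def comp(m,uv):
    n,l,s,c=cv2.connectedComponentsWithStats(m.astype(np.uint8));k=l[uv[1],uv[0]];print(s[k],c[k].round(2));return (l==k).astype(np.uint8),c[k]
m=(abs(a[...,0]-a[...,2]-7)<4)&(a[...,0]>96)&(a[...,0]<112)
p,c=comp(m,(322,202))
print("pot",ray("top",c,.095).round(4))
cn=max(cv2.findContours(p,0,1)[0],key=cv2.contourArea);box=cv2.boxPoints(cv2.minAreaRect(cn));print(ray("top",box,.095).round(4))
m=((a[...,0]-a[...,2])<12)&(a[...,0]>118)
s,c=comp(m,(205,215));
cn=max(cv2.findContours(s,0,1)[0],key=cv2.contourArea);box=cv2.boxPoints(cv2.minAreaRect(cn));print("scale",ray("top",box,.038).round(4))
g=cv2.cvtColor(a.astype(np.uint8),cv2.COLOR_RGB2GRAY);g=cv2.resize(g[180:270,170:245],None,fx=6,fy=6,interpolation=2)
h=cv2.HoughCircles(g,cv2.HOUGH_GRADIENT,1,50,param1=60,param2=15,minRadius=120,maxRadius=150)
if h is not None:
  for q in h[0][:3]: print(q,ray("top",[(q[0]+.5)/6+170-.5,(q[1]+.5)/6+180-.5],.05).round(4))
for n,u,z in(("gun",(325,138),.03),("brushtop",(262,200),.01),("brushend",(278,255),.01),("purple",(309,262),.095),("red",(388,221),.095),("winch",(265,167),.03),("cupback",(281,121),.1)):print(n,ray("top",u,z).round(3))
shift([0.5,-.2,.2],0)
E
```

```text
[314 193  19  19 343] [323.47 201.97]
pot [[ 0.5476 -0.1658  0.095 ]]
[[ 0.5738 -0.1372  0.095 ]
 [ 0.5748 -0.1908  0.095 ]
 [ 0.5212 -0.1915  0.095 ]
 [ 0.5201 -0.138   0.095 ]]
[ 178  190   55   70 2712] [205.22 221.2 ]
scale [[0.5625 0.2839 0.038 ]
 [0.5829 0.1352 0.038 ]
 [0.38   0.1067 0.038 ]
 [0.3595 0.2545 0.038 ]]
gun [[ 0.75  -0.177  0.03 ]]
brushtop [[0.551 0.018 0.01 ]]
brushend [[ 0.377 -0.036  0.01 ]]
purple [[ 0.369 -0.126  0.095]]
red [[ 0.495 -0.358  0.095]]
winch [[0.655 0.011 0.03 ]]
cupback [[ 0.787 -0.035  0.1  ]]
t 0.25 tcp [0.2993 0.6046 0.2077] shift [-0.5369 -0.632   0.0084]
tool y heading 1.111 x heading 2.682
yaw options 1.111 q6 -0.15
```

Emit:
{"api": "move_arm", "payload": {
  "plan": [
    {"x": -0.036,"y": -0.0347,"z": 0,"yaw": 0,"fingers": 1},
    {"x": -0.072,"y": -0.0694,"z": 0,"yaw": 0,"fingers": 1},
    {"x": -0.108,"y": -0.104,"z": 0,"yaw": 0,"fingers": 1},
    {"x": -0.144,"y": -0.139,"z": 0,"yaw": 0,"fingers": 1},
    {"x": -0.18,"y": -0.1735,"z": 0,"yaw": 0,"fingers": 1}
  ]
}}

```text
time: 0.75
eef_pos: [0.384, 0.3678, 0.2084]
tcp_rot: [0.228, 0.974, 0.0, 0.0]
contact_force: [0.5, -0.1, -0.3]
opening: 0.142
finger_force: 0.0
```

Emit:
{"api": "move_arm", "payload": {
  "plan": [
    {"x": -0.036,"y": -0.0347,"z": 0,"yaw": 0,"fingers": 1},
    {"x": -0.072,"y": -0.0694,"z": 0,"yaw": 0,"fingers": 1},
    {"x": -0.108,"y": -0.104,"z": 0,"yaw": 0,"fingers": 1},
    {"x": -0.144,"y": -0.139,"z": 0,"yaw": 0,"fingers": 1},
    {"x": -0.18,"y": -0.1735,"z": 0,"yaw": 0,"fingers": 1}
  ]
}}

```text
time: 1.25
eef_pos: [0.4683, 0.1324, 0.2087]
tcp_rot: [0.228, 0.974, 0.0, 0.0]
contact_force: [0.4, 0.2, -0.2]
opening: -0.002
finger_force: 0.0
```

Emit:
{"api": "move_arm", "payload": {
  "plan": [
    {"x": -0.036,"y": -0.0347,"z": 0,"yaw": 0.14,"fingers": 1},
    {"x": -0.072,"y": -0.0694,"z": 0,"yaw": 0.28,"fingers": 1},
    {"x": -0.108,"y": -0.104,"z": 0,"yaw": 0.42,"fingers": 1},
    {"x": -0.144,"y": -0.139,"z": 0,"yaw": 0.56,"fingers": 1},
    {"x": -0.171,"y": -0.165,"z": 0,"yaw": 0.7,"fingers": 1}
  ]
}}

```text
time: 1.75
eef_pos: [0.5486, -0.0923, 0.2085]
tcp_rot: [0.551, 0.834, -0.0, 0.0]
contact_force: [-0.1, -0.5, 1.0]
opening: 0.001
finger_force: 0.0
```

```bash
python3 -c "
from h import *
shift([.5476,-.085,.12],0)"
```

```text
t 1.75 tcp [ 0.5486 -0.0923  0.2085] shift [0.0072 0.002  0.0885]
tool y heading 0.403 x heading 1.974
yaw options 0.403 q6 -0.752
```

Emit:
{"api": "move_arm", "payload": {
  "plan": [
    {"x": 0.007,"y": 0.002,"z": 0.035,"yaw": 0.14,"fingers": 1},
    {"x": 0.007,"y": 0.002,"z": 0.07,"yaw": 0.28,"fingers": 1},
    {"x": 0.007,"y": 0.002,"z": 0.1,"yaw": 0.403,"fingers": 1},
    {"x": 0.007,"y": 0.002,"z": 0.126,"yaw": 0.403,"fingers": 1},
    {"x": 0.007,"y": 0.002,"z": 0.126,"yaw": 0.403,"fingers": 1}
  ]
}}

```text
time: 2.25
eef_pos: [0.5436, -0.0811, 0.0779]
tcp_rot: [0.704, 0.71, -0.002, -0.004]
contact_force: [-1.0, 0.9, -1.1]
opening: -0.001
finger_force: 0.0
```

Emit:
{"api": "move_arm", "payload": {
  "plan": [
    {"x": -0.02,"y": 0,"z": 0,"yaw": 0,"fingers": 1},
    {"x": -0.035,"y": 0,"z": 0,"yaw": 0,"fingers": 1},
    {"x": -0.048,"y": 0,"z": 0,"yaw": 0,"fingers": 1},
    {"x": -0.06,"y": 0,"z": 0,"yaw": 0,"fingers": 1},
    {"x": -0.072,"y": 0,"z": 0,"yaw": 0,"fingers": 1}
  ]
}}

```text
time: 2.75
eef_pos: [0.548, -0.1554, 0.0831]
tcp_rot: [0.704, 0.71, 0.0, 0.001]
contact_force: [0.6, 0.1, -0.1]
opening: -0.002
finger_force: 0.0
```

```bash
python3 -c "
from h import *
shift([.5476,-.085,.12],0)
a=ctrl.read_camera('top');b=ctrl.read_camera('side')
c=np.hstack([cv2.resize(a[130:280,260:410],(400,400),interpolation=2),cv2.resize(b[130:300,200:370],(400,400),interpolation=2)])
cv2.imwrite('pics/push.png',c[:,:,::-1])"
```

```text
t 2.75 tcp [ 0.548  -0.1554  0.0831] shift [ 0.0704  0.0002 -0.0369]
tool y heading 0.008 x heading 1.578
yaw options 0.008 q6 -0.462
```

View pics/push.png

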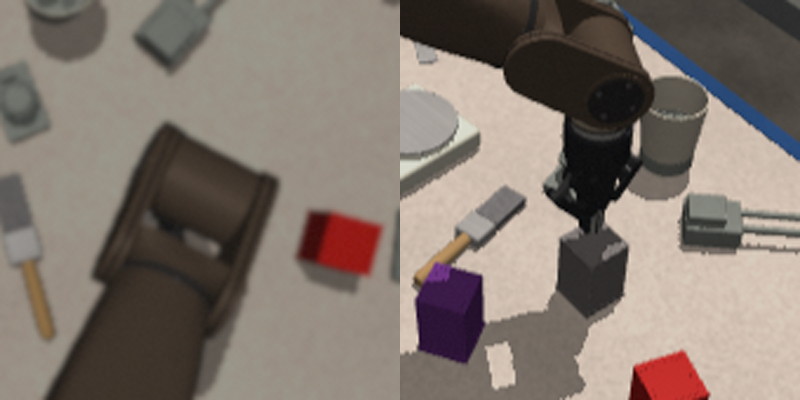

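The pot is still upright at side pixel (282,245), with the fingers just behind its top edge. I'll keep pushing.

Emit:
{"api": "move_arm", "payload": {
  "plan": [
    {"x": -0.012,"y": 0,"z": 0,"yaw": 0,"fingers": 1},
    {"x": -0.024,"y": 0,"z": 0,"yaw": 0,"fingers": 1},
    {"x": -0.036,"y": 0,"z": 0,"yaw": 0,"fingers": 1},
    {"x": -0.048,"y": 0,"z": 0,"yaw": 0,"fingers": 1},
    {"x": -0.048,"y": 0,"z": 0,"yaw": 0,"fingers": 1}
  ]
}}

```text
time: 3.35
eef_pos: [0.5482, -0.204, 0.0826]
tcp_rot: [0.705, 0.709, -0.0, 0.0]
contact_force: [-0.2, 0.3, -0.2]
opening: 0.003
finger_force: 0.0
```

```bash
python3 -c "
from h import *
shift([.5476,-.085,.12],0)
a=ctrl.read_camera('top');b=ctrl.read_camera('side')
c=np.hstack([cv2.resize(a[130:280,260:410],(400,400),interpolation=2),cv2.resize(b[130:300,200:370],(400,400),interpolation=2)])
cv2.imwrite('pics/push2.png',c[:,:,::-1])"
```

```text
t 3.35 tcp [ 0.5482 -0.204   0.0826] shift [ 1.19e-01  1.00e-04 -3.75e-02]
tool y heading 0.006 x heading 1.577
yaw options 0.006 q6 -0.536
```

View pics/push2.png

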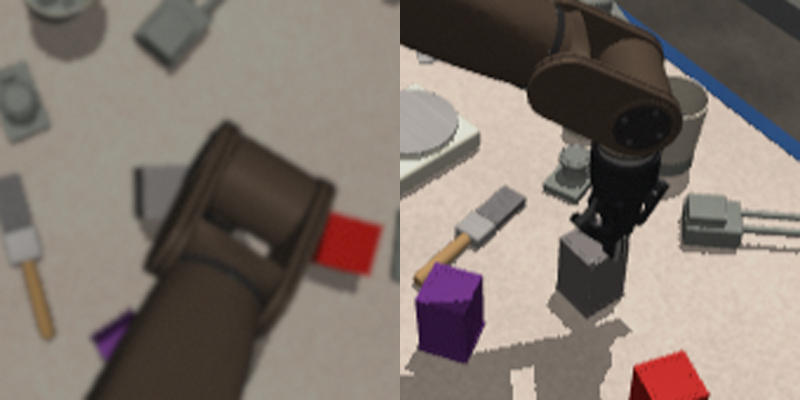

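```bash
python3 -c "
from h import *
for n in('side','top'): print(n,proj(n,[[.5476,-.166,.095],[.5476,-.166,0],tool()[0],[.5476,-.155,.083]]).round(1))
print(ray('side',[282,233],.095))
s=ctrl.get_state();print(s['qpos'],s['contact_force'])
"
```

```text
side [[282.  232.5]
 [280.1 254. ]
 [289.9 243.6]
 [279.4 233. ]]
top [[323.5 202. ]
 [319.3 202.2]
 [335.1 202.1]
 [319.3 201.9]]
[[ 0.54644582 -0.16730286  0.095     ]]
[-5.27722664e-01  2.24866069e-01  1.89762951e+00  2.51840473e-04
  1.01944724e+00 -5.35006470e-01] [-0.27310214  1.01607877 -0.04482272]
```

Force is near zero and the picture is ambiguous, so I'll lift clear and look.

Emit:
{"api": "move_arm", "payload": {
  "plan": [
    {"x": 0,"y": 0,"z": -0.045,"yaw": 0,"fingers": 1},
    {"x": 0,"y": 0,"z": -0.09,"yaw": 0,"fingers": 0},
    {"x": 0.05,"y": 0,"z": -0.1,"yaw": 0,"fingers": 0},
    {"x": 0.1,"y": 0,"z": -0.1,"yaw": 0,"fingers": 0},
    {"x": 0.15,"y": 0,"z": -0.1,"yaw": 0,"fingers": 0}
  ]
}}

```text
time: 3.95
eef_pos: [0.547, -0.0515, 0.1835]
tcp_rot: [0.705, 0.71, 0.001, 0.001]
contact_force: [1.2, -0.6, -0.3]
opening: 0.677
finger_force: 0.0
```

```bash
python3 -c "
from h import *
shift([.5476,-.085,.12],0)
a=ctrl.read_camera('top');b=ctrl.read_camera('side')
c=np.hstack([cv2.resize(a[130:280,260:410],(400,400),interpolation=2),cv2.resize(b[130:300,200:370],(400,400),interpolation=2)])
cv2.imwrite('pics/push3.png',c[:,:,::-1])"
```

```text
t 3.95 tcp [ 0.547  -0.0515  0.1835] shift [-0.0335  0.0003  0.0635]
tool y heading 0.007 x heading 1.578
yaw options 0.007 q6 -0.286
```

View pics/push3.png

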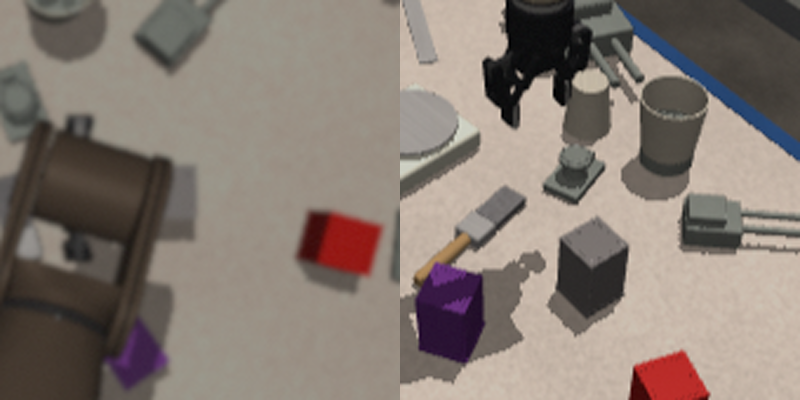

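```bash
python3 -c "
from h import *
p,r=tool();s=ctrl.get_state();print(s['time'],s['opening'],p)
for dz in(0,-.009,-.019,-.03): print(dz,proj('side',[p+[sx*.03,0,-dz] for sx in(-1,1)]).round(1).tolist())
b=ctrl.read_camera('side');g=b.max(2)
m=(g<45).astype(np.uint8);x0,y0=200,130
sub=m[165:200,225:285]
for r_ in range(140,190,3): print(r_,np.where(m[r_,230:290])[0][[0,-1]]+230 if m[r_,230:290].any() else None)
"
```

```text
4.05 0.8455473888590335 [ 0.54613223 -0.04755168  0.18246761]
0 [[249.3, 190.6], [266.4, 182.8]]
-0.009 [[249.4, 188.3], [266.5, 180.4]]
-0.019 [[249.4, 185.6], [266.6, 177.8]]
-0.03 [[249.4, 182.7], [266.8, 174.8]]
140 [246 274]
143 [246 281]
146 [247 281]
149 [247 281]
152 [246 281]
155 [237 281]
158 [236 280]
161 [236 275]
164 [236 271]
167 [236 271]
170 [237 273]
173 [239 271]
176 [243 247]
179 [243 247]
182 [245 247]
185 None
188 None
```

The fingers passed over the pot: its top is still at (282,232) in the side view, and the tips appear about 20–25 mm higher than the TCP reading says. I'll touch the clear bench with shut fingers to calibrate the height.

Emit:
{"api": "move_arm", "payload": {
  "plan": [
    {"x": -0.01,"y": 0,"z": 0.05,"yaw": 0,"fingers": 1},
    {"x": -0.01,"y": 0,"z": 0.1,"yaw": 0,"fingers": 1},
    {"x": -0.01,"y": 0,"z": 0.14,"yaw": 0,"fingers": 1},
    {"x": -0.01,"y": 0,"z": 0.16,"yaw": 0,"fingers": 1},
    {"x": -0.01,"y": 0,"z": 0.17,"yaw": 0,"fingers": 1}
  ]
}}

```text
time: 4.6
eef_pos: [0.5448, -0.0636, 0.0093]
tcp_rot: [0.705, 0.71, -0.001, -0.002]
contact_force: [-0.6, -1.0, -0.5]
opening: 0.107
finger_force: 0.0
```

```bash
python3 -c "
from h import *
s=ctrl.get_state();p,r=tool();print(s['time'],s['opening'],p,s['contact_force'],R.as_rotvec(r))
print(proj('side',p).round(1),proj('side',p+[0,0,.025]).round(1))
b=ctrl.read_camera('side');b=cv2.resize(b[130:300,200:370],(600,600),interpolation=2)
cv2.imwrite('pics/touch.png',b[:,:,::-1])
"
```

```text
4.6 0.10689442785550851 [ 0.54484662 -0.06361796  0.00932966] [-0.55968305 -0.96640366 -0.48276749] [-2.21056001 -2.22579014  0.00420491]
[[259.4 231.2]] [[259.6 225.7]]
```

View pics/touch.png

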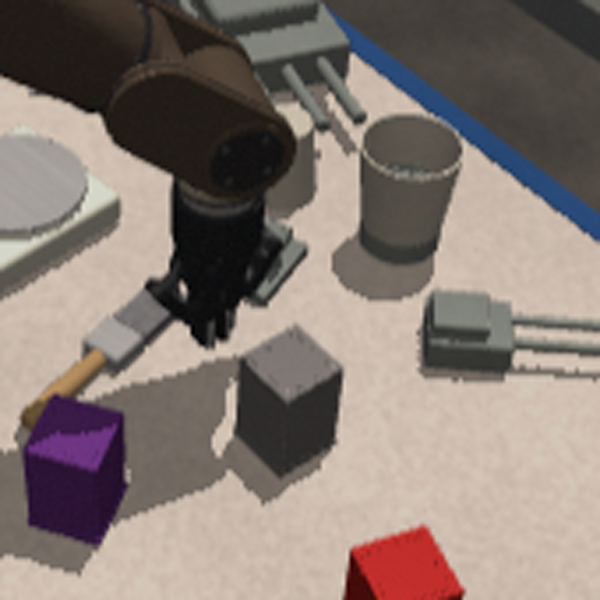

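Tip seen at about px (259.5,228), against 231 expected from the reading, so it still sits above the bench. I'll continue down in small steps.

Emit:
{"api": "move_arm", "payload": {
  "plan": [
    {"x": 0,"y": 0,"z": 0.001,"yaw": 0,"fingers": 1},
    {"x": 0,"y": 0,"z": 0.004,"yaw": 0,"fingers": 1},
    {"x": 0,"y": 0,"z": 0.007,"yaw": 0,"fingers": 1},
    {"x": 0,"y": 0,"z": 0.009,"yaw": 0,"fingers": 1},
    {"x": 0,"y": 0,"z": 0.009,"yaw": 0,"fingers": 1}
  ]
}}

```text
time: 5.15
eef_pos: [0.5471, -0.0632, 0.0037]
tcp_rot: [0.704, 0.71, 0.0, 0.0]
contact_force: [-0.3, 0.0, -0.3]
opening: -0.002
finger_force: 0.0
```

Emit:
{"api": "move_arm", "payload": {
  "plan": [
    {"x": 0,"y": 0,"z": 0.003,"yaw": 0,"fingers": 1},
    {"x": 0,"y": 0,"z": 0.006,"yaw": 0,"fingers": 1},
    {"x": 0,"y": 0,"z": 0.008,"yaw": 0,"fingers": 1}
  ]
}}

```text
time: 5.45
eef_pos: [0.5468, -0.0631, -0.005]
tcp_rot: [0.704, 0.71, -0.0, -0.0]
contact_force: [0.3, 0.0, 0.0]
opening: -0.003
finger_force: 0.0
```

Emit:
{"api": "move_arm", "payload": {
  "plan": [
    {"x": 0,"y": 0,"z": 0.002,"yaw": 0,"fingers": 1},
    {"x": 0,"y": 0,"z": 0.004,"yaw": 0,"fingers": 1},
    {"x": 0,"y": 0,"z": 0.006,"yaw": 0,"fingers": 1}
  ]
}}

```text
time: 5.75
eef_pos: [0.547, -0.0632, -0.0108]
tcp_rot: [0.704, 0.71, -0.0, -0.0]
contact_force: [0.4, 0.3, 0.7]
opening: -0.001
finger_force: 0.0
```

Emit:
{"api": "move_arm", "payload": {
  "plan": [
    {"x": 0,"y": 0,"z": 0.002,"yaw": 0,"fingers": 1},
    {"x": 0,"y": 0,"z": 0.004,"yaw": 0,"fingers": 1}
  ]
}}

```text
time: 5.95
eef_pos: [0.547, -0.0632, -0.0148]
tcp_rot: [0.704, 0.71, -0.0, 0.0]
contact_force: [0.3, -0.2, 0.0]
opening: -0.001
finger_force: 0.0
```

Emit:
{"api": "move_arm", "payload": {
  "plan": [
    {"x": 0,"y": 0,"z": 0.002,"yaw": 0,"fingers": 1},
    {"x": 0,"y": 0,"z": 0.004,"yaw": 0,"fingers": 1}
  ]
}}

```text
time: 6.15
eef_pos: [0.547, -0.0632, -0.0187]
tcp_rot: [0.704, 0.71, -0.0, -0.0]
contact_force: [0.1, 0.2, -0.0]
opening: 0.001
finger_force: 0.0
```

Emit:
{"api": "move_arm", "payload": {
  "plan": [
    {"x": 0,"y": 0,"z": 0.002,"yaw": 0,"fingers": 1},
    {"x": 0,"y": 0,"z": 0.003,"yaw": 0,"fingers": 1}
  ]
}}

```text
time: 6.35
eef_pos: [0.5469, -0.0632, -0.0218]
tcp_rot: [0.704, 0.71, -0.0, -0.0]
contact_force: [-0.4, 0.5, 0.0]
opening: -0.003
finger_force: 0.0
```

```bash
python3 -c "
from h import *
s=ctrl.get_state();p,r=tool();print(s['time'],s['opening'],p,s['contact_force'])
b=ctrl.read_camera('side')
print(proj('side',[p,[p[0],p[1],0]]).round(1))
g=b.max(2)
for r_ in range(214,240): print(r_,g[r_,250:270].tolist())
"
```

```text
6.35 -0.0025199735054562667 [ 0.54685756 -0.06315088 -0.02183131] [-0.41740671  0.48444323  0.00176623]
[[259.6 237.5]
 [259.7 232.8]]
214 [33, 17, 19, 16, 15, 14, 17, 16, 18, 20, 19, 17, 15, 15, 15, 16, 17, 17, 17, 64]
215 [28, 14, 17, 15, 14, 14, 14, 13, 16, 17, 16, 15, 16, 14, 16, 16, 18, 16, 21, 99]
216 [27, 24, 15, 13, 14, 16, 18, 15, 15, 13, 15, 17, 13, 16, 14, 16, 13, 16, 18, 87]
217 [31, 38, 61, 30, 17, 17, 15, 15, 13, 13, 16, 15, 15, 16, 17, 16, 14, 16, 18, 44]
218 [32, 46, 105, 166, 46, 17, 17, 13, 14, 12, 13, 18, 15, 16, 16, 16, 17, 16, 17, 19]
219 [35, 58, 179, 205, 90, 12, 14, 18, 15, 12, 14, 14, 17, 15, 15, 16, 13, 14, 18, 17]
220 [45, 78, 179, 204, 107, 15, 14, 15, 18, 14, 15, 16, 15, 17, 16, 16, 17, 14, 18, 17]
221 [35, 61, 105, 144, 73, 16, 16, 15, 16, 15, 16, 16, 14, 18, 17, 15, 20, 86, 122, 89]
222 [19, 22, 17, 44, 19, 19, 23, 19, 14, 14, 14, 16, 18, 16, 14, 16, 55, 172, 188, 177]
223 [14, 14, 14, 17, 18, 20, 20, 20, 14, 14, 17, 15, 14, 13, 17, 20, 100, 205, 205, 206]
224 [16, 15, 16, 15, 16, 18, 18, 19, 14, 17, 14, 17, 14, 26, 15, 57, 179, 207, 204, 207]
225 [15, 
[... 745 characters left out ...]
, 164, 162, 163, 162, 159, 116, 99, 51, 32, 63, 62, 53, 99, 112, 116, 115, 98, 46, 47]
234 [118, 119, 119, 118, 115, 115, 116, 116, 99, 82, 79, 74, 100, 117, 117, 118, 119, 100, 45, 47]
235 [118, 118, 118, 116, 113, 115, 115, 118, 115, 111, 105, 101, 114, 117, 116, 118, 119, 115, 46, 46]
236 [117, 118, 118, 116, 114, 114, 117, 120, 118, 116, 115, 113, 116, 116, 115, 116, 117, 123, 46, 48]
237 [115, 116, 117, 116, 116, 116, 117, 118, 117, 116, 117, 117, 118, 117, 117, 117, 116, 126, 47, 46]
238 [115, 117, 118, 117, 116, 117, 118, 117, 116, 115, 116, 116, 118, 118, 119, 178, 180, 127, 46, 46]
239 [118, 119, 119, 118, 117, 118, 119, 119, 115, 114, 115, 114, 115, 119, 122, 208, 207, 106, 48, 46]
```

Emit:
{"api": "move_arm", "payload": {
  "plan": [
    {"x": 0,"y": 0,"z": 0.0015,"yaw": 0,"fingers": 1},
    {"x": 0,"y": 0,"z": 0.003,"yaw": 0,"fingers": 1}
  ]
}}

```text
time: 6.6
eef_pos: [0.5472, -0.0632, -0.0229]
tcp_rot: [0.704, 0.71, -0.0, -0.001]
contact_force: [-6.7, 1.4, 18.8]
opening: -0.001
finger_force: 9.1
```

Contact at a reading of −0.0225, so true tip height = reading + 0.0225. I'll redo the push at true height 0.084.

Emit:
{"api": "move_arm", "payload": {
  "plan": [
    {"x": 0,"y": 0,"z": -0.045,"yaw": 0,"fingers": 1},
    {"x": 0,"y": 0,"z": -0.087,"yaw": 0,"fingers": 1},
    {"x": -0.03,"y": 0,"z": -0.087,"yaw": 0,"fingers": 1},
    {"x": -0.05,"y": 0,"z": -0.087,"yaw": 0,"fingers": 1},
    {"x": -0.062,"y": 0,"z": -0.087,"yaw": 0,"fingers": 1}
  ]
}}

```text
time: 7.1
eef_pos: [0.5478, -0.1264, 0.0631]
tcp_rot: [0.705, 0.71, 0.0, 0.001]
contact_force: [0.3, 1.6, 0.0]
opening: -0.001
finger_force: 0.0
```

Emit:
{"api": "move_arm", "payload": {
  "plan": [
    {"x": -0.012,"y": 0,"z": 0,"yaw": 0,"fingers": 1},
    {"x": -0.024,"y": 0,"z": 0,"yaw": 0,"fingers": 1},
    {"x": -0.036,"y": 0,"z": 0,"yaw": 0,"fingers": 1},
    {"x": -0.048,"y": 0,"z": 0,"yaw": 0,"fingers": 1},
    {"x": -0.06,"y": 0,"z": 0,"yaw": 0,"fingers": 1}
  ]
}}

```text
time: 7.6
eef_pos: [0.5478, -0.186, 0.0621]
tcp_rot: [0.704, 0.71, -0.0, -0.0]
contact_force: [0.1, -0.6, 0.6]
opening: 0.002
finger_force: 0.0
```

Emit:
{"api": "move_arm", "payload": {
  "plan": [
    {"x": 0,"y": 0,"z": -0.03,"yaw": 0,"fingers": 1},
    {"x": 0.05,"y": 0,"z": -0.07,"yaw": 0,"fingers": 0},
    {"x": 0.1,"y": 0,"z": -0.1,"yaw": 0,"fingers": 0},
    {"x": 0.15,"y": 0,"z": -0.1,"yaw": 0,"fingers": 0}
  ]
}}

```text
time: 8.0
eef_pos: [0.5491, -0.0553, 0.1631]
tcp_rot: [0.705, 0.709, 0.002, 0.003]
contact_force: [2.1, -0.2, 0.6]
opening: 0.506
finger_force: 0.0
```

```bash
python3 -c "
from h import *
shift([.5476,-.085,.12],0)
a=ctrl.read_camera('top');b=ctrl.read_camera('side')
np.save('a.npy',a);np.save('b.npy',b)
c=np.hstack([cv2.resize(a[130:280,260:410],(400,400),interpolation=2),cv2.resize(b[150:300,210:360],(400,400),interpolation=2)])
cv2.imwrite('pics/push4.png',c[:,:,::-1])"
```

```text
t 8.0 tcp [ 0.5491 -0.0553  0.1631] shift [-0.0296 -0.0019  0.0431]
tool y heading 0.006 x heading 1.576
yaw options 0.006 q6 -0.29
```

View pics/push4.png

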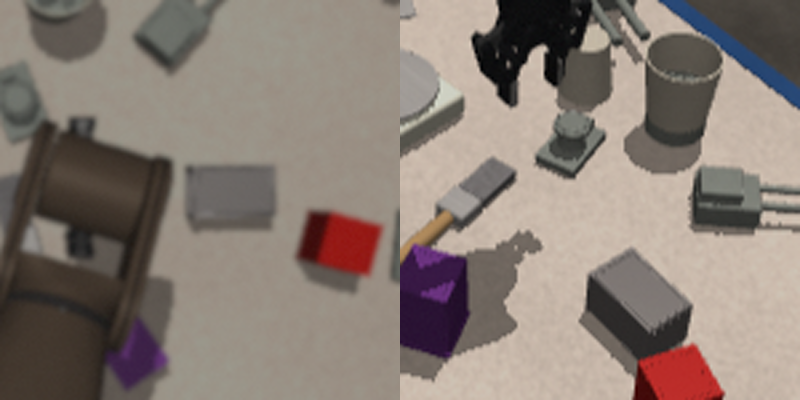

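It toppled cleanly: top crop (187–275, 167–222), with the mouth to the left (+y). Measuring its pose on the z = 0.06 plane.

```bash
python3 -c "
from h import *
a=np.load('a.npy').astype(int)
m=((abs(a[...,0]-a[...,2]-7)<5)&(a[...,0]>85)&(a[...,0]<115)).astype(np.uint8)
m[:, :328]=0
n,l,s,c=cv2.connectedComponentsWithStats(m);k=l[202,345];print(s[k],c[k])
cn=max(cv2.findContours((l==k).astype(np.uint8),0,1)[0],key=cv2.contourArea);r=cv2.minAreaRect(cn);print(r,ray('top',cv2.boxPoints(r),.06).round(4),ray('top',r[0],.06))
print(a[202,322:370].tolist())
"
```

```text
[330 192  33  21 632] [345.95727848 201.90348101]
((346.0, 202.0), (20.0, 32.0), 90.0) [[ 0.5789 -0.1903  0.06  ]
 [ 0.5809 -0.2882  0.06  ]
 [ 0.5196 -0.289   0.06  ]
 [ 0.5176 -0.1912  0.06  ]] [[ 0.5492201  -0.23971303  0.06      ]]
[[73, 64, 56], [98, 93, 85], [130, 126, 116], [149, 145, 133], [154, 149, 138], [153, 148, 136], [146, 140, 130], [128, 123, 115], [113, 108, 104], [109, 103, 101], [106, 102, 100], [106, 103, 100], [109, 104, 103], [108, 104, 101], [109, 105, 102], [108, 105, 102], [109, 104, 102], [109, 104, 101], [109, 104, 102], [108, 104, 101], [109, 104, 101], [108, 104, 101], [108, 104, 101], [107, 103, 101], [108, 103, 100], [108, 103, 100], [106, 103, 100], [106, 102, 99], [106, 102, 99], [107, 102, 100], [106, 102, 100], [107, 102, 100], [106, 102, 99], [105, 101, 99], [105, 102, 99], [106, 101, 99], [106, 102, 99], [105, 100, 98], [105, 100, 98], [102, 98, 95], [106, 102, 97], [126, 120, 112], [144, 136, 126], [152, 144, 133], [154, 146, 134], [154, 146, 134], [154, 145, 134], [155, 145, 134]]
```

Emit:
{"api": "move_arm", "payload": {
  "force": 20,
  "plan": [
    {"x": -0.05,"y": 0,"z": 0,"yaw": 0,"fingers": 0},
    {"x": -0.1,"y": 0,"z": 0,"yaw": 0,"fingers": 0},
    {"x": -0.133,"y": 0,"z": 0.03,"yaw": 0,"fingers": 0},
    {"x": -0.133,"y": 0,"z": 0.07,"yaw": 0,"fingers": 0},
    {"x": -0.133,"y": 0,"z": 0.11,"yaw": 0,"fingers": 0}
  ]
}}

```text
time: 8.6
eef_pos: [0.548, -0.1904, 0.048]
tcp_rot: [0.705, 0.709, 0.0, 0.001]
contact_force: [0.4, 0.7, -1.0]
opening: 1.001
finger_force: 0.0
```

Emit:
{"api": "move_arm", "payload": {
  "plan": [
    {"x": 0,"y": 0,"z": 0.03,"yaw": 0,"fingers": 0},
    {"x": 0,"y": 0,"z": 0.05,"yaw": 0,"fingers": 0},
    {"x": 0,"y": 0,"z": 0.065,"yaw": 0,"fingers": 0},
    {"x": 0,"y": 0,"z": 0.065,"yaw": 0,"fingers": 0}
  ]
}}

```text
time: 9.0
eef_pos: [0.5459, -0.1874, -0.0187]
tcp_rot: [0.704, 0.71, -0.001, -0.003]
contact_force: [0.1, 0.3, 0.3]
opening: 1.001
finger_force: 0.0
```

Emit:
{"api": "move_arm", "payload": {
  "plan": [
    {"x": 0,"y": 0,"z": 0,"yaw": 0,"fingers": 0.2},
    {"x": 0,"y": 0,"z": 0,"yaw": 0,"fingers": 0.26},
    {"x": 0,"y": 0,"z": 0,"yaw": 0,"fingers": 0.3},
    {"x": 0,"y": 0,"z": 0,"yaw": 0,"fingers": 0.31}
  ]
}}

```text
time: 9.4
eef_pos: [0.5492, -0.1884, -0.0141]
tcp_rot: [0.704, 0.71, 0.0, 0.002]
contact_force: [-1.2, -0.6, 3.6]
opening: 0.692
finger_force: 21.0
```

```bash
python3 -c "
from h import *
shift([.5492,-.188,-.014],0); print(ctrl.get_state())"
```

```text
t 9.4 tcp [ 0.5492 -0.1884 -0.0141] shift [ 0.0004 -0.     -0.0001]
tool y heading 0.008 x heading 1.579
yaw options 0.008 q6 -0.513
{'time': 9.4, 'qpos': array([-5.05022422e-01,  3.63033518e-01,  1.93581258e+00, -3.58113687e-04,
        8.39541109e-01, -5.13083858e-01]), 'dq': array([-0.00137808, -0.00012355, -0.00088246,  0.00092725, -0.00014889,
       -0.00112492]), 'joint_efforts': array([ 2.64094351e-01, -3.41754627e+01, -2.08502269e+01,  1.17846862e-01,
       -1.23811550e-01, -2.93228589e-02]), 'eef_pos': array([ 0.54923272, -0.188429  , -0.01409911]), 'tcp_rot': array([7.04165240e-01, 7.10034314e-01, 3.08883182e-04, 1.57833192e-03]), 'contact_force': array([-1.19915307, -0.55829513,  3.59546434]), 'wrist_torque': array([-0.07901315,  0.16129739, -0.03728905]), 'finger_force': 21.009840157348663, 'opening': 0.6921329670651478}
```

Emit:
{"api": "move_arm", "payload": {
  "plan": [
    {"x": 0,"y": 0,"z": -0.02,"yaw": 0,"fingers": 0.31},
    {"x": 0,"y": 0,"z": -0.045,"yaw": 0,"fingers": 0.31},
    {"x": 0,"y": 0,"z": -0.07,"yaw": 0,"fingers": 0.31},
    {"x": 0,"y": 0,"z": -0.095,"yaw": 0,"fingers": 0.31},
    {"x": 0,"y": 0,"z": -0.11,"yaw": 0,"fingers": 0.31}
  ]
}}

```text
time: 9.9
eef_pos: [0.5487, -0.1879, 0.0963]
tcp_rot: [0.704, 0.71, 0.001, 0.001]
contact_force: [1.0, -0.4, -1.1]
opening: 0.693
finger_force: 21.4
```

Emit:
{"api": "move_arm", "payload": {
  "plan": [
    {"x": 0,"y": 0,"z": 0,"yaw": 0,"fingers": 0.31},
    {"x": 0,"y": 0,"z": 0,"yaw": 0,"fingers": 0.31},
    {"x": 0,"y": 0,"z": 0,"yaw": 0,"fingers": 0.31}
  ]
}}

```text
time: 10.2
eef_pos: [0.5468, -0.187, 0.0921]
tcp_rot: [0.704, 0.71, -0.0, -0.002]
contact_force: [-0.8, 0.7, -1.2]
opening: 0.698
finger_force: 21.4
```

```bash
python3 -c "
from h import *
b=ctrl.read_camera('side');np.save('b1.npy',b)
c=cv2.resize(b[150:300,210:360],(600,600),interpolation=2)
cv2.imwrite('pics/lift.png',c[:,:,::-1])"
```

```text
(no output)
```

View pics/lift.png

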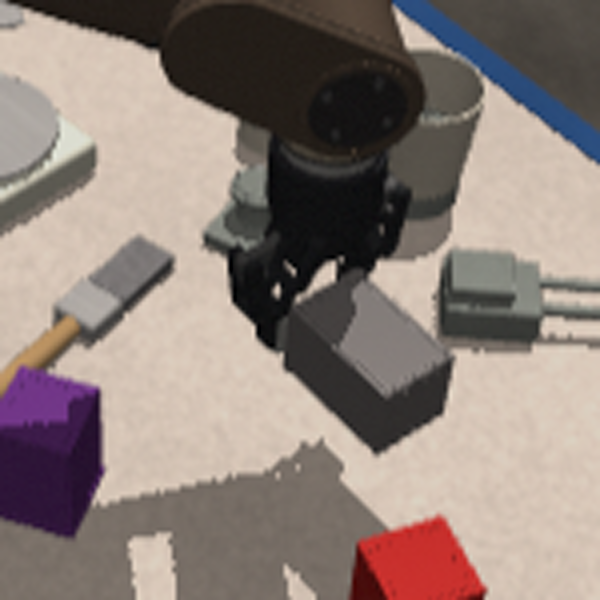

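Held by the mouth end and about level: the closed end's lower corner is at side px (304,263). Now I'll lower it and ease the grip in steps to let the heavy end swing down.

```bash
cat >> h.py <<'E'
def ext():
    s=ctrl.get_state();a=ctrl.read_camera("top").astype(int)
    m=((a[...,0]-a[...,2])<11)&(a[...,0]>45)
    m=m[180:230,322:400]; m=cv2.morphologyEx(m.astype(np.uint8),cv2.MORPH_OPEN,np.ones((3,3)))
    c=np.where(m.sum(0)>8)[0]+322
    print("t",s["time"],"ff",s["finger_force"],"op",s["opening"],"cols",(c.min(),c.max()) if len(c) else None, "tcp",s["eef_pos"].round(4))
    return a
E
python3 -c "
from h import *
ext()"
```

```text
t 10.25 ff 21.41153735574335 op 0.692275558810742 cols None tcp [ 0.5468 -0.187   0.092 ]
```

Emit:
{"api": "move_arm", "payload": {
  "plan": [
    {"x": 0,"y": 0,"z": 0.02,"yaw": 0,"fingers": 0.31},
    {"x": 0,"y": 0,"z": 0.035,"yaw": 0,"fingers": 0.305},
    {"x": 0,"y": 0,"z": 0.035,"yaw": 0,"fingers": 0.3},
    {"x": 0,"y": 0,"z": 0.035,"yaw": 0,"fingers": 0.3}
  ]
}}

```text
time: 10.7
eef_pos: [0.5475, -0.1875, 0.0582]
tcp_rot: [0.704, 0.71, -0.0, -0.001]
contact_force: [-0.1, -0.3, -0.1]
opening: 0.702
finger_force: 3.2
```

```bash
python3 -c "
from h import *
ext()"
```

```text
t 10.7 ff 3.231869599330821 op 0.7015181460178829 cols None tcp [ 0.5475 -0.1875  0.0582]
```

```bash
python3 -c "
from h import *
a=ctrl.read_camera('top');b=ctrl.read_camera('side')
print([tuple(x) for x in a[202,322:400:3].tolist()])
g=b.max(2)
for r in range(215,285,4): print(r,''.join('#' if v<75 else '+' if v<112 else '.' for v in g[r,255:345]))
print(proj('side',[[.548,-.19,.1],[.548,-.28,.1],[.548,-.19,.02]]).round())
"
```

```text
[(35, 30, 26), (59, 50, 42), (55, 46, 39), (50, 42, 37), (58, 49, 39), (62, 51, 43), (65, 54, 46), (69, 58, 49), (73, 62, 52), (77, 66, 54), (76, 64, 55), (74, 63, 52), (70, 59, 49), (68, 57, 46), (67, 55, 47), (53, 44, 37), (56, 48, 39), (51, 42, 37), (127, 119, 109), (153, 144, 132), (153, 144, 133), (154, 144, 133), (152, 142, 130), (153, 142, 131), (152, 142, 131), (153, 144, 132)]
215 ...............++####+###########################+.####............#......................
219 ....................+#################################...........###......................
223 ............#########################+.#########+................#+########+++++++++......
227 ............+###############+####......########..................##+++..+++++++++++.......
231 .............##########..####++........#######...................#########################
235 ...............############........++########...........................+++++++++++++++#..
239 ...................########...####################+++.....................................
243 .....................##########+##########
[... 338 characters left out ...]
............................#############+++++++++++++++#+................................
263 ............................+############++++++++++++++++#+...............................
267 .............................+############++++++++++++++++................................
271 ..............................++###########++++#+++#++....................................
275 ......................................++####+++++.........................................
279 ..........................................................................................
283 ..........................................................................................
[[288. 237.]
 [309. 258.]
 [286. 255.]]
```

The grip force fell to 3 N and the outline shows the pot swinging down. I'll let it settle.

Emit:
{"api": "move_arm", "payload": {
  "plan": [
    {"x": 0,"y": 0,"z": 0,"yaw": 0,"fingers": 0.3},
    {"x": 0,"y": 0,"z": 0,"yaw": 0,"fingers": 0.3},
    {"x": 0,"y": 0,"z": 0,"yaw": 0,"fingers": 0.3},
    {"x": 0,"y": 0,"z": 0,"yaw": 0,"fingers": 0.3}
  ]
}}

```text
time: 11.25
eef_pos: [0.5488, -0.1879, 0.0601]
tcp_rot: [0.704, 0.71, 0.0, 0.001]
contact_force: [0.4, 1.3, 4.0]
opening: 0.701
finger_force: 5.7
```

```bash
cat >> h.py <<'E'
def asc(r0=215,r1=290,c0=245,c1=345):
    g=ctrl.read_camera("side").max(2)
    for r in range(r0,r1,4): print(r,''.join('#' if v<75 else '+' if v<112 else '.' for v in g[r,c0:c1]))
def box(tilt,y,z,x=.548):
    "side-view pixels of the pot's corners: mouth end centre pivot (y,z), axis tilt below -y horizontal"
    ax=np.array([0,-np.cos(tilt),-np.sin(tilt)]);n=np.array([0,-np.sin(tilt),np.cos(tilt)])
    P=[np.array([x,y,z])+ax*l+n*h+np.array([e,0,0]) for l in(-.008,.087) for h in(-.03,.03) for e in(-.03,.03)]
    return proj("side",P).round().astype(int)
E
python3 -c "
from h import *
asc()
for t in(0,45,60,75,90): print(t,box(np.radians(t),-.192,.108).tolist())"
```

```text
215 ......+#.................++################################++####............#......................
219 ..+##++.......................+#################################...........###......................
223 #+....................########################++.#########+................#+########+++++++++......
227 ......................+####################......#######+..................##+++..+++++++++++.......
231 .......................##########..####++........#######...................#########################
235 .........................############.........#########...........................+++++++++++++++#..
239 .............................########...###################++++.....................................
243 ...............................#######################++++++#++.....................................
247 ..................................+###############++++#++++++++#+...................................
251 ...................................+##############++++++++++++++#+..................................
255 .....................................#########
[... 693 characters left out ...]
................................................................................................
287 ......................................................+.............................................
0 [[277, 245], [294, 236], [278, 231], [296, 221], [299, 268], [316, 258], [301, 253], [318, 243]]
45 [[273, 237], [290, 228], [284, 237], [301, 227], [287, 268], [303, 259], [298, 269], [314, 259]]
60 [[273, 235], [290, 226], [285, 239], [302, 230], [282, 264], [298, 255], [294, 270], [311, 260]]
75 [[273, 233], [290, 224], [286, 242], [303, 233], [277, 259], [293, 250], [289, 269], [306, 260]]
90 [[273, 231], [290, 222], [287, 245], [304, 235], [272, 253], [288, 244], [284, 267], [301, 257]]
```

The pot matches a tilt of about 45°, and its lower edge seems to rest on the bench (4 N upward). I'll raise with a light grip so it swings further.

Emit:
{"api": "move_arm", "payload": {
  "plan": [
    {"x": 0,"y": 0,"z": -0.008,"yaw": 0,"fingers": 0.3},
    {"x": 0,"y": 0,"z": -0.016,"yaw": 0,"fingers": 0.3},
    {"x": 0,"y": 0,"z": -0.024,"yaw": 0,"fingers": 0.3},
    {"x": 0,"y": 0,"z": -0.024,"yaw": 0,"fingers": 0.3},
    {"x": 0,"y": 0,"z": -0.024,"yaw": 0,"fingers": 0.3}
  ]
}}

```text
time: 11.8
eef_pos: [0.5482, -0.1879, 0.0835]
tcp_rot: [0.704, 0.71, 0.0, 0.0]
contact_force: [-0.0, -0.5, 0.0]
opening: 0.699
finger_force: 0.0
```

```bash
python3 -c "
from h import *
asc(227,290)
for t in(45,60,75,90): print(t,box(np.radians(t),-.192,.118).tolist())"
```

```text
227 .......................+###############...........#####+...................##+++..+++++++++++.......
231 ...........................##########+.......+##++.........................#########################
235 .............................+#######...+##############+..........................+++++++++++++++#..
239 ................................###########################++.......................................
243 .................................########################+.+##......................................
247 ................................+###################+..######+......................................
251 ................................#################.###########.......................................
255 ................................############################+.......................................
259 ...............................+############################........................................
263 .................................+########################..........................................
267 ......................................+#######
[... 279 characters left out ...]
..........................................................................................
283 ....................................................................................................
287 ......................................................+.............................................
45 [[274, 235], [290, 226], [284, 234], [301, 225], [287, 266], [303, 256], [298, 267], [315, 257]]
60 [[273, 233], [290, 224], [285, 237], [303, 228], [282, 262], [298, 253], [294, 268], [311, 258]]
75 [[273, 230], [290, 221], [286, 240], [304, 230], [277, 257], [293, 248], [290, 267], [306, 257]]
90 [[273, 229], [290, 220], [287, 242], [304, 233], [272, 251], [288, 242], [285, 264], [301, 255]]
```

Finger force is zero, and the outline looks like the pot standing mouth up on the bench. I'll open, rise and check.

Emit:
{"api": "move_arm", "payload": {
  "plan": [
    {"x": 0,"y": 0,"z": 0,"yaw": 0,"fingers": 0},
    {"x": 0,"y": 0,"z": 0,"yaw": 0,"fingers": 0},
    {"x": 0,"y": 0,"z": -0.04,"yaw": 0,"fingers": 0},
    {"x": 0,"y": 0,"z": -0.08,"yaw": 0,"fingers": 0},
    {"x": 0.04,"y": 0,"z": -0.09,"yaw": 0,"fingers": 0}
  ]
}}

```text
time: 12.35
eef_pos: [0.5507, -0.1518, 0.1788]
tcp_rot: [0.706, 0.708, 0.001, 0.005]
contact_force: [1.2, 0.9, 0.3]
opening: 0.997
finger_force: 0.0
```

Emit:
{"api": "move_arm", "payload": {
  "plan": [
    {"x": 0.05,"y": 0,"z": 0,"yaw": 0,"fingers": 0},
    {"x": 0.1,"y": 0,"z": 0,"yaw": 0,"fingers": 0}
  ]
}}

```text
time: 12.55
eef_pos: [0.5471, -0.0468, 0.1739]
tcp_rot: [0.705, 0.709, 0.001, 0.001]
contact_force: [-0.2, 0.9, -0.0]
opening: 1.002
finger_force: 0.0
```

```bash
python3 -c "
from h import *
shift([.5476,-.085,.12],0)
a=ctrl.read_camera('top');b=ctrl.read_camera('side')
np.save('a.npy',a);np.save('b.npy',b)
c=np.hstack([cv2.resize(a[165:240,295:370],(400,400),interpolation=2),cv2.resize(b[200:300,235:335],(400,400),interpolation=2)])
cv2.imwrite('pics/up.png',c[:,:,::-1])"
```

```text
t 12.55 tcp [ 0.5471 -0.0468  0.1739] shift [-0.0382  0.0002  0.0539]
tool y heading 0.006 x heading 1.577
yaw options 0.006 q6 -0.276
```

View pics/up.png

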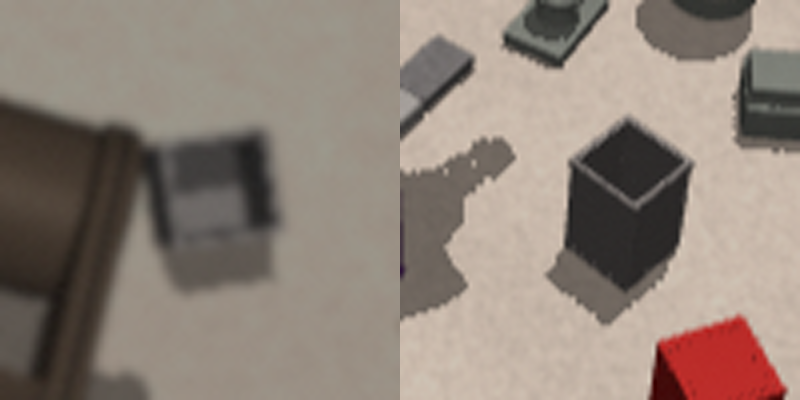

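The pot stands mouth up on the bench. Rim corners in the side crop are at (570,161), (629,118), (692,162) and (633,208). Casting those to z = 0.095.

```bash
python3 -c "
from h import *
c=np.array([[570,161],[629,118],[692,162],[633,208]],float);c[:,0]=235+(c[:,0]-400)/4-.4;c[:,1]=200+c[:,1]/4-.4
q=ray('side',c,.095);print(q.round(4),q.mean(0).round(4))
d=q-q.mean(0); 
for i in range(4): e=q[(i+1)%4]-q[i];print(np.linalg.norm(e).round(4),np.degrees(np.arctan2(e[1],e[0])).round(1))
t=np.array([[145,148],[265,130],[280,222],[160,242]],float);t=t*75/400+[295,165];w=ray('top',t,.095);print('top',w.round(4),w.mean(0).round(4))
shift([*q.mean(0)[:2],.12])
a=np.load('a.npy');print(ray('top',[204.8,214.5],.05))
# pan centre from edges of pan in side view
b=np.load('b.npy').astype(int);g=cv2.cvtColor(b.astype(np.uint8),cv2.COLOR_RGB2GRAY)[160:215,150:240]
e=cv2.HoughCircles(cv2.warpPerspective(b.astype(np.uint8)[...,1],np.eye(3),(512,384)),3,1,50,param1=60,param2=20,minRadius=18,maxRadius=28);print(e)
# rectified view of pan plane
W=np.array([[.40,.30],[.60,.30],[.60,.10],[.40,.10]],np.float32)
for n,im in(('side',b),('top',a)):
  P=proj(n,np.c_[W,np.full(4,.05)]).astype(np.float32)
  H=cv2.getPerspectiveTransform(P,np.float32([[0,0],[400,0],[400,400],[0,400]]))
  r=cv2.medianBlur(cv2.warpPerspective(im.astype(np.uint8)[...,1],H,(400,400)),7)
  e=cv2.HoughCircles(r,3,1,100,param1=40,param2=12,minRadius=130,maxRadius=150)
  if e is not None: print(n,[(round(.4+x/2000,4),round(.3-y/2000,4),rr/2000) for x,y,rr in e[0][:3]])
"
```

```text
[[ 0.5194 -0.1797  0.095 ]
 [ 0.5789 -0.1714  0.095 ]
 [ 0.5891 -0.2286  0.095 ]
 [ 0.5291 -0.2373  0.095 ]] [ 0.5541 -0.2043  0.095 ]
0.0601 7.9
0.058 -79.9
0.0606 -171.7
0.0584 99.5
top [[ 0.575  -0.1616  0.095 ]
 [ 0.5864 -0.2284  0.095 ]
 [ 0.5352 -0.2374  0.095 ]
 [ 0.5226 -0.1707  0.095 ]] [ 0.5548 -0.1995  0.095 ]
t 12.65 tcp [ 0.5461 -0.0427  0.1728] shift [-0.1618  0.0057  0.0525]
tool y heading 0.014 x heading 1.585
[[0.50165628 0.1945049  0.05      ]]
[[[ 43.5 267.5  20.7]
  [259.5 107.5  24.1]]]
side [(np.float32(0.4932), np.float32(0.1868), np.float32(0.070199996))]
```

Emit:
{"api": "move_arm", "payload": {
  "force": 30,
  "plan": [
    {"x": -0.045,"y": 0.002,"z": 0,"yaw": -0.05,"fingers": 0},
    {"x": -0.09,"y": 0.005,"z": 0,"yaw": -0.1,"fingers": 0},
    {"x": -0.135,"y": 0.007,"z": 0,"yaw": -0.15,"fingers": 0},
    {"x": -0.154,"y": 0.007,"z": 0,"yaw": -0.15,"fingers": 0},
    {"x": -0.154,"y": 0.007,"z": 0.02,"yaw": -0.15,"fingers": 0}
  ]
}}

```text
time: 13.15
eef_pos: [0.5568, -0.2061, 0.1559]
tcp_rot: [0.651, 0.759, 0.0, 0.003]
contact_force: [0.5, -0.2, 0.1]
opening: 1.0
finger_force: 0.0
```

```bash
python3 -c "
from h import *
shift([.5545,-.202,.03],.155)"
```

```text
t 13.15 tcp [ 0.5568 -0.2061  0.1559] shift [ 0.005  -0.0023  0.1258]
tool y heading 0.153 x heading 1.724
yaw options -0.002 q6 -0.678
```

Emit:
{"api": "move_arm", "payload": {
  "plan": [
    {"x": 0.001,"y": -0.001,"z": 0.04,"yaw": 0,"fingers": 0},
    {"x": 0.001,"y": -0.001,"z": 0.075,"yaw": 0,"fingers": 0},
    {"x": 0.001,"y": -0.001,"z": 0.105,"yaw": 0,"fingers": 0},
    {"x": 0.001,"y": -0.001,"z": 0.124,"yaw": 0,"fingers": 0},
    {"x": 0.001,"y": -0.001,"z": 0.124,"yaw": 0,"fingers": 0}
  ]
}}

```text
time: 13.65
eef_pos: [0.5509, -0.1993, 0.025]
tcp_rot: [0.649, 0.76, -0.001, -0.004]
contact_force: [-0.1, -0.4, 0.3]
opening: 1.002
finger_force: 0.0
```

Emit:
{"api": "move_arm", "payload": {
  "plan": [
    {"x": 0,"y": 0,"z": 0,"yaw": 0,"fingers": 0.2},
    {"x": 0,"y": 0,"z": 0,"yaw": 0,"fingers": 0.26},
    {"x": 0,"y": 0,"z": 0,"yaw": 0,"fingers": 0.3},
    {"x": 0,"y": 0,"z": 0,"yaw": 0,"fingers": 0.33},
    {"x": 0,"y": 0,"z": 0,"yaw": 0,"fingers": 0.33}
  ]
}}

```text
time: 14.15
eef_pos: [0.5549, -0.2016, 0.0311]
tcp_rot: [0.649, 0.761, 0.0, 0.001]
contact_force: [-3.2, -0.3, 5.6]
opening: 0.698
finger_force: 32.4
```

```bash
python3 -c "
from h import *
shift([.499,.194,.178],.155+0)"
```

```text
t 14.15 tcp [ 0.5549 -0.2016  0.0311] shift [ 0.3991  0.0073 -0.1477]
tool y heading 0.158 x heading 1.729
yaw options 0.003 q6 -0.678
```

Emit:
{"api": "move_arm", "payload": {
  "plan": [
    {"x": 0,"y": 0,"z": -0.02,"yaw": 0,"fingers": 0.33},
    {"x": 0,"y": 0,"z": -0.05,"yaw": 0,"fingers": 0.33},
    {"x": 0,"y": 0,"z": -0.08,"yaw": 0,"fingers": 0.33},
    {"x": 0.02,"y": 0,"z": -0.11,"yaw": 0,"fingers": 0.33},
    {"x": 0.05,"y": 0.001,"z": -0.11,"yaw": 0,"fingers": 0.33}
  ]
}}

```text
time: 14.65
eef_pos: [0.5504, -0.1533, 0.1449]
tcp_rot: [0.65, 0.76, 0.002, 0.006]
contact_force: [1.4, -0.0, -1.4]
opening: 0.697
finger_force: 33.5
```

Emit:
{"api": "move_arm", "payload": {
  "plan": [
    {"x": 0.035,"y": 0.001,"z": 0,"yaw": 0,"fingers": 0.33},
    {"x": 0.07,"y": 0.002,"z": 0,"yaw": 0,"fingers": 0.33},
    {"x": 0.105,"y": 0.003,"z": 0,"yaw": 0,"fingers": 0.33},
    {"x": 0.14,"y": 0.004,"z": 0,"yaw": 0,"fingers": 0.33},
    {"x": 0.175,"y": 0.004,"z": 0,"yaw": 0,"fingers": 0.33}
  ]
}}

```text
time: 15.15
eef_pos: [0.523, 0.0237, 0.1389]
tcp_rot: [0.649, 0.761, 0.0, 0.0]
contact_force: [-0.1, -0.1, -1.5]
opening: 0.7
finger_force: 33.4
```

Emit:
{"api": "move_arm", "payload": {
  "plan": [
    {"x": 0.035,"y": 0.001,"z": 0,"yaw": 0,"fingers": 0.33},
    {"x": 0.07,"y": 0.001,"z": 0,"yaw": 0,"fingers": 0.33},
    {"x": 0.105,"y": 0.002,"z": 0,"yaw": 0,"fingers": 0.33},
    {"x": 0.14,"y": 0.003,"z": 0,"yaw": 0,"fingers": 0.33},
    {"x": 0.165,"y": 0.003,"z": 0,"yaw": 0,"fingers": 0.33}
  ]
}}

```text
time: 15.65
eef_pos: [0.4997, 0.1877, 0.1389]
tcp_rot: [0.649, 0.761, 0.0, -0.0]
contact_force: [0.1, -0.2, -2.2]
opening: 0.699
finger_force: 33.4
```

Emit:
{"api": "move_arm", "payload": {
  "plan": [
    {"x": 0.009,"y": 0,"z": 0,"yaw": 0,"fingers": 0.33},
    {"x": 0.009,"y": 0,"z": 0,"yaw": 0,"fingers": 0.33},
    {"x": 0.009,"y": 0,"z": 0,"yaw": 0,"fingers": 0.33}
  ]
}}

```text
time: 15.95
eef_pos: [0.4991, 0.1939, 0.1389]
tcp_rot: [0.649, 0.761, -0.0, 0.0]
contact_force: [1.1, -0.1, -1.9]
opening: 0.7
finger_force: 33.4
```

```bash
python3 -c "
from h import *
shift([.499,.194,.0811],.158); s=ctrl.get_state();print(s['finger_force'],s['opening'])
p=tool()[0]
print(box(np.pi/2,p[1],p[2]+.056,p[0]).tolist())
asc(140,230,150,270)"
```

```text
t 15.95 tcp [0.4991 0.1939 0.1389] shift [ 0.0001 -0.0001  0.0578]
tool y heading 0.158 x heading 1.729
yaw options -0.0 q6 0.024
33.41031610965729 0.6997238456506659
[[187, 143], [204, 137], [197, 153], [214, 146], [190, 167], [206, 160], [199, 177], [215, 170]]
140 ........................##++++#################################+............................+++++++++######+.+######++++
144 ......................++######################################+....................................++++######+..........
148 .................+++++++++++++############################++#####....................................++++#######..++++++
152 ..................++++++++++++++++++...##########################+.....................................+++++############
156 .......................................+##########################........................................++++##########
160 ........................................##########################..........................................+.++++++++++
164 ........................................##########################................
[... 1338 characters left out ...]
++++++++++++++++..................................................++....+##
212 ................++++++++++++++++++.....++++++++++++++++......................................++++++.............++######
216 ..........++++++++++++++++++++++++++++++++++++++.......................................++++.+++..+..+##.................
220 ....++++++++.......+++++++++++++++++++++++++++++++++...............................+++.++++++++++###+...................
224 ++++++..................+++++++++++++++++++++++++.........................................++###+........................
228 +++++++++....................+++++++++++++................................#++...........+##.............................
```

The pot hangs upright over the pan. Lowering gently.

Emit:
{"api": "move_arm", "payload": {
  "plan": [
    {"x": 0,"y": 0,"z": 0.015,"yaw": 0,"fingers": 0.33},
    {"x": 0,"y": 0,"z": 0.028,"yaw": 0,"fingers": 0.33},
    {"x": 0,"y": 0,"z": 0.039,"yaw": 0,"fingers": 0.33},
    {"x": 0,"y": 0,"z": 0.047,"yaw": 0,"fingers": 0.33},
    {"x": 0,"y": 0,"z": 0.052,"yaw": 0,"fingers": 0.33}
  ]
}}

```text
time: 16.5
eef_pos: [0.4983, 0.1942, 0.0854]
tcp_rot: [0.649, 0.761, -0.001, -0.001]
contact_force: [0.6, -0.6, -1.7]
opening: 0.701
finger_force: 33.4
```

Emit:
{"api": "move_arm", "payload": {
  "plan": [
    {"x": 0,"y": 0,"z": 0.001,"yaw": 0,"fingers": 0.33},
    {"x": 0,"y": 0,"z": 0.002,"yaw": 0,"fingers": 0.33},
    {"x": 0,"y": 0,"z": 0.003,"yaw": 0,"fingers": 0.33},
    {"x": 0,"y": 0,"z": 0.004,"yaw": 0,"fingers": 0.33}
  ]
}}

```text
time: 16.9
eef_pos: [0.4995, 0.1946, 0.0836]
tcp_rot: [0.649, 0.761, 0.0, 0.0]
contact_force: [0.2, -0.2, -1.6]
opening: 0.692
finger_force: 33.4
```

Emit:
{"api": "move_arm", "payload": {
  "plan": [
    {"x": 0,"y": 0,"z": 0.0005,"yaw": 0,"fingers": 0.33},
    {"x": 0,"y": 0,"z": 0.001,"yaw": 0,"fingers": 0.33}
  ]
}}

```text
time: 17.1
eef_pos: [0.4992, 0.1946, 0.0822]
tcp_rot: [0.649, 0.761, 0.0, 0.0]
contact_force: [-0.2, 0.1, -1.4]
opening: 0.7
finger_force: 33.4
```

Emit:
{"api": "move_arm", "payload": {
  "plan": [
    {"x": 0,"y": 0,"z": 0.0005,"yaw": 0,"fingers": 0.33},
    {"x": 0,"y": 0,"z": 0.001,"yaw": 0,"fingers": 0.33}
  ]
}}

```text
time: 17.3
eef_pos: [0.4991, 0.1945, 0.0812]
tcp_rot: [0.649, 0.761, 0.0, 0.0]
contact_force: [-1.2, -0.4, 1.8]
opening: 0.697
finger_force: 33.6
```

Emit:
{"api": "move_arm", "payload": {
  "plan": [
    {"x": 0,"y": 0,"z": 0.0005,"yaw": 0,"fingers": 0.33},
    {"x": 0,"y": 0,"z": 0.0005,"yaw": 0,"fingers": 0.33}
  ]
}}

```text
time: 17.5
eef_pos: [0.4991, 0.1946, 0.0812]
tcp_rot: [0.649, 0.761, -0.0, -0.0]
contact_force: [-3.1, -0.2, 2.2]
opening: 0.701
finger_force: 33.6
```

Contact at the predicted height, with about 4 N. I'll ease the fingers open, then rise.

Emit:
{"api": "move_arm", "payload": {
  "plan": [
    {"x": 0,"y": 0,"z": 0,"yaw": 0,"fingers": 0.31},
    {"x": 0,"y": 0,"z": 0,"yaw": 0,"fingers": 0.3},
    {"x": 0,"y": 0,"z": 0,"yaw": 0,"fingers": 0.28},
    {"x": 0,"y": 0,"z": 0,"yaw": 0,"fingers": 0.15},
    {"x": 0,"y": 0,"z": 0,"yaw": 0,"fingers": 0}
  ]
}}

```text
time: 18.0
eef_pos: [0.4992, 0.1944, 0.0802]
tcp_rot: [0.649, 0.761, 0.0, 0.0]
contact_force: [0.1, 0.1, 1.1]
opening: 0.993
finger_force: 0.0
```

Emit:
{"api": "move_arm", "payload": {
  "plan": [
    {"x": 0,"y": 0,"z": 0,"yaw": 0,"fingers": 0},
    {"x": 0,"y": 0,"z": -0.02,"yaw": 0,"fingers": 0},
    {"x": 0,"y": 0,"z": -0.05,"yaw": 0,"fingers": 0},
    {"x": 0,"y": 0,"z": -0.09,"yaw": 0,"fingers": 0},
    {"x": 0,"y": 0,"z": -0.12,"yaw": 0,"fingers": 0}
  ]
}}

```text
time: 18.5
eef_pos: [0.4997, 0.1946, 0.2028]
tcp_rot: [0.649, 0.761, 0.001, 0.001]
contact_force: [-0.7, 0.4, 0.2]
opening: 0.999
finger_force: 0.0
```

Emit:
{"api": "move_arm", "payload": {
  "plan": [
    {"x": 0.04,"y": 0,"z": 0,"yaw": 0,"fingers": 0},
    {"x": 0.09,"y": 0,"z": 0,"yaw": 0,"fingers": 0},
    {"x": 0.14,"y": 0,"z": 0,"yaw": 0,"fingers": 0},
    {"x": 0.18,"y": 0,"z": 0,"yaw": 0,"fingers": 0},
    {"x": 0.18,"y": 0,"z": 0,"yaw": 0,"fingers": 0}
  ]
}}

```text
time: 19.0
eef_pos: [0.4695, 0.3763, 0.2003]
tcp_rot: [0.647, 0.762, 0.001, -0.0]
contact_force: [1.2, 0.1, -0.8]
opening: 1.002
finger_force: 0.0
```

```bash
python3 -c "
from h import *
print(ctrl.get_state()['time'],ctrl.get_state()['contact_force'])
g=ctrl.read_camera('side').max(2)
for r in range(150,212,2): print(r,''.join('#' if v<75 else '+' if v<112 else ':' if v<185 else '.' for v in g[r,160:245]))
P=[[.499+ux,.194+uy,z] for z in(.05,.145) for ux in(-.03,.03) for uy in(-.03,.03)]
c,s=np.cos(.158),np.sin(.158)
P=[[.499+c*ux-s*uy,.194+s*ux+c*uy,z] for z in(.05,.145) for ux in(-.03,.03) for uy in(-.03,.03)]
print(proj('side',P).round(1).tolist())
a=np.linspace(0,2*np.pi,9)[:8];print('pan rim',proj('side',np.c_[.499+.07*np.cos(a),.194+.07*np.sin(a),np.full(8,.05)]).round(0).tolist())
"
```

```text
19.0 [ 1.18145684  0.13029847 -0.75328539]
150 :::::::+++++++++++++++++++++::....::.::.:::..::::::::::.:::::.....::::..:::::::...:..
152 ::::::::+++++++++++++++++++.....::::::::.::++:::::::::::.:::::::....:::::::::......::
154 ::::..::::+++++++++++++::..:.....:..:::+######+::::::::::::::.::........::::::::::::.
156 ::::::.::::::.::::::..::::::.....:::#############+::++:::::::::::....:::::::::::..::.
158 :::::::::::::....::..::..:::.:::#+##################+::.:::::::::..:..:..::::::...:::
160 :::::::::::::..:::......:::::#++#####################+++:...::.....::::::::::::....::
162 ::::::::::::::::::...::...::.:###++###############++####:.............::..::...:..:::
164 :::::::::::::::::.:::.......::######++########+#########::::....:::..:::..::::.....:.
166 ::::::::::::::::::::::::::.:::+#######+++#+++###########:..:.....::::.........::::...
168 ::::::::::::::::::::::::::....:##########+##############:..........::::......::.....:
170 ::::::::::::::::::::::::::.:..:#########################::.......:::::::....::.:...::
172 :::::::.:::::::::::..::::::::::#########################+:::::.
[... 1298 characters left out ...]
:::.:+##::.:::::.................:::++++++++++++++:::::::::::::::::.::::::
204 .:++++++++++++::.:....+++++.............::::++++++++++++++::::..::::::::::::::::.::::
206 ....:+++++++++++:::....:::::::::.....::::+++++++++++++::::::::::..:::::::::::::::::::
208 :....::+++++++++++:::.....+++++:..:::++++++++++++++::.....::::::::::..:::::::::::::::
210 ..::::.::++++++++++++::....:::::::++++++++++++++:::::::......:::.::::.:::::::::::::++
[[202.4, 190.1], [191.0, 181.3], [216.3, 181.8], [204.9, 173.4], [200.4, 167.7], [188.6, 159.0], [215.1, 159.5], [203.1, 151.2]]
pan rim [[221.0, 174.0], [209.0, 169.0], [193.0, 171.0], [184.0, 179.0], [185.0, 189.0], [198.0, 196.0], [215.0, 193.0], [224.0, 184.0]]
```

The pot stands mouth up: its lower front corner is at (204,190) against (202,190) predicted, and the pan rim matches the predicted ring, so it is centred. The arm is clear, so I'm handing in.

```bash
python3 -c "
from plant import ctrl
print(ctrl.sign_off())"
```

```text
the job is handed in; nothing more can be done
None
```

I turned the pot over, set it mouth up on the middle of the scale's pan with about 4 N at touch-down, and handed the job in at about 19 s with the arm clear; the hand-in call returned no verdict.

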